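Hold a tube aslant over the inspection light panel

TASK

Switch on the light panel by pushing its red-knobbed lever over, away from the panel, all the way to its stop, then draw the blue-capped tube straight up out of the wire rack, still upright until its foot is clear of the wires. Finish while holding it above the middle of the white panel for inspection, cap end up, leaning halfway between upright and lying, its foot about a hand's breadth above the panel and the tube touching nothing but the gripper: do not put it down or let go. Leave the other tubes, the bottle and the tip box where they stand.

Things in the scene. Friction and masses are not known exactly. Their poses are not given: they have to be found in the camera images.
- panel: Light panel fixed to the bench: grey slab 170 x 200 mm (its x by y) and 25 mm high with a white lit area of 150 x 180 mm on top. Origin at the centre of its underside on the bench, z up. Its +x points roughly away from the robot. The switch box (70 x 50 mm, 25 mm high) adjoins its +x edge, centred at x = +120 mm, y = 0. Panel and rack may stand on either side.
- switch (a joint): Angle of the switch lever about a pivot parallel to the panel's y axis, 22 mm above the bench at panel x = +120 mm, y = 0. 0 leans 0.5 rad towards the panel (its -x), 1.0 leans 0.5 rad away from it (its +x): fully on, at its stop. It stays where it is left; about 1 to 2 N at the knob moves it towards +x. It starts between 0 and 0.15.
- switch_tip (a point): Centre of the red ball knob, 26 mm in diameter, at the end of the lever, 55 mm from the pivot (70 to 77 mm above the bench).
- rack: Steel wire tube rack fixed to the bench, 86 x 206 mm (its x by y), with 2 x 5 square cells at 40 mm pitch, openings 35 mm. Origin at the centre of its underside. Floor plate 6 mm thick on which the tubes stand; wires at 32 and 72 mm height, top of the upper wires 75 mm above the bench. Three tubes stand at x,y = (-20,-80), (20,0), (-20,80) mm, in any order, at least 89 mm apart.
- blue_tube: The tube with the BLUE cap, to be drawn: clear round rigid plastic tube 30 mm in diameter with a paper label and a flat foot, closed by a blue cap 36 mm in diameter and 20 mm high; 115 mm tall overall, about 45 g. Origin at the centre of its foot, z towards the cap.
- blue_tube_mid (a point): Centre of the blue-capped tube, half-way up: 57.5 mm above its foot; z axis along the tube towards the cap. The middle of the cap lies 47.5 mm farther along z; the cap spans 95 to 115 mm from the foot.
- blue_tube_foot (a point): Centre of the flat foot of the blue-capped tube.
- green_tube_mid (a point): Centre of an equal tube with a green cap, standing in the rack; leave alone.
- white_tube_mid (a point): Centre of an equal tube with a white cap, standing in the rack; leave alone.
- bottle_mid (a point): Centre of a brown glass bottle, 60 mm in diameter, 100 mm high with an orange cap, standing on the bench; leave alone.
- tip_box_mid (a point): Centre of a white box with yellow lid, 122 x 87 mm, 57 mm high, on the bench; leave alone.
Things that resemble listed ones, but are neither listed nor needed, are in the scene too. Several things look just like the part that bears tip_box_mid: the one meant starts farthest from the robot's base.

How it is judged:
By the outcome, as a careful person would: the job done as asked, in the order asked, and still so for the second after the job is handed in, while the arm keeps its last pose, push and grip.
It also fails if it takes over 50 s, if anything falls off the work surface, if the arm or the gripper's body presses on something with over 40 N, if the wrist force passes 120 N, or if a joint passes its speed limit or range.

ROBOT

A 6-joint arm with a two-finger parallel gripper is mounted at the origin on the work surface. World frame = base frame: x ahead of the robot, y to its left, z up, the work surface at z = 0. Lengths are in mm, angles in rad, forces in N, time in s.
With the tool pointing down it reaches from about 400 to 925 mm from the base axis. Payload 12.5 kg.
Tool frame: the origin (TCP) lies at the centre of the arm's flange, where the gripper is bolted on; the fingertips stand 190 mm ahead of it and the grasp point (between the pads) lies 171 mm ahead of it; z points along the fingers, y is the line along which they close (so a half turn about z gives the same grasp; the last joint's range is limited). The gripper opens to 95 mm and grips with 3 to 60 N. Pads are 20 mm wide; open, the fingers measure 119 mm over their backs; the gripper's body (75 mm by 180 mm) begins 59 mm behind the grasp point.
Start: joints at [-1.317, 0.491, 1.559, -0, 1.092, -0.106], TCP at [220.074, -584.972, 404.761] pointing down, gripper open.
Joint ranges: [-3.1, 3.1], [-0.84, 2.19], [0.05, 2.79], [-1.13, 4.28], [0.06, 2.93], [-2.69, 2.69]. Speed limits (rad/s): [2.22, 2.22, 2.79, 3.14, 3.14, 3.14].

INTERFACE

Orientations are given as [roll, pitch, yaw] about the fixed x, y, z axes, in that order (R = Rz(yaw) Ry(pitch) Rx(roll)).
In Python, from cell import env, read_camera, search_frame, cut_out gives the robot as it stands. The module is installed in compiled form; this text tells all that it offers.
- The arm moves only by the tool move_arm, never from a script. Its argument "commands" is a list of rows, each a list of 3 entries, a list of its own where there are three numbers: the shift along the world's x, y, z normalised to -1 to 1, where 1 is 0.03 m, then the turn about the world's z normalised to -1 to 1, where 1 is 0.08 rad, then the opening, from -1 (shut) to 1 (fully open), so that 0 is half open. A call has 1 to 20 rows; each row shifts and turns the commanded pose from where the row before left it; what a row does not reach is not made up. A row lasts 1/12 s, in which the tool goes at most 41.7 mm and 7.16 degrees, less where a joint would pass 70% of its speed; a pose out of reach is approached as far as the arm can. A call with a number of a shift or a turn outside -1 to 1 is refused whole. A call with a gripper value outside its range is refused whole. The fingers move at their own pace and stop on an object; the grip force is fixed at half the most. Time passes only in rows, so rows that do not move let the fingers close. It gives the time, the measured TCP pose, the force, the opening and the grip force at its end, in the units of the state.
- env.state(): the state, without advancing time (a new reading comes with each control period).
- read_camera(name): name is "side" or "top"; returns a dict with "image" (400x640x3 uint8, red, green, blue), "fx", "fy", "cx", "cy" (pixels), "D" ([k1, k2, p1, p2, k3] as OpenCV has them; the pictures are not rectified), "rvec" (rotation vector, rad) and "tvec" (3), from world to camera coordinates, as OpenCV has them. Camera axes: x right, y down, z forward; pixel columns grow to the right and rows downward; lengths in mm; the calibration is good to about 2 mm. A picture is of the moment at which its call begins. There is no depth.
- env.job_done(): hands the job in; it is judged then, once.
Trained networks look in a picture, given as the dict that the camera call returned (one of the last four; its "shot" number tells which), for a name from the list of things; names that differ only in an ending like _2 or _b are one class to them, and where a whole thing is asked for, a point or a joint stands for the part that bears it (a point fixed in the world has none). Each returns a list of dicts, best first, with "confidence" (0 to 1); they miss things now and then, are a little off and sometimes report something else, mostly with a low value. They report only what shows in the picture. A call takes as long as a camera call. They do not tell look-alikes from the thing itself.
- search_frame(thing, picture): "at" ([column, row] in pixels, amid what is visible of it).
- cut_out(thing, picture): "region" (400x640 bool, what is visible of it) and "at" ([column, row] in pixels, amid what is visible of it).
The state is a dict: "t": time; "joints": joint angles; "qvel": joint speeds; "tau": joint torques, N m; "eef_pos": TCP position; "tcp_rot": TCP orientation; "ft_force": force on the tool from outside, world axes, zero at the start; "moment": the same for the moment, N m; "opening": opening from 0.0 (shut) to 1.0 (fully open); "grip_force": force on a finger pad.
Only numpy, scipy, OpenCV 4.12 (cv2) and the standard library are available. Lean on these libraries where they do the work, as an engineer would, in place of code of your own. Each camera call takes 0.05 s, during which the arm holds its last target. There are 200 camera calls.

## Working session

There is one attempt and no reset: what is moved stays moved. The work goes in short steps, Python scripts to look and compute and a tool call to move; the robot and the scene stay as the last step left them, time stands still between calls to the robot, and variables do not carry over. Pictures are saved under pics/ and viewed, at most 10 in all, crops included, and the job is handed in when it is done.

Besides the shell and the picture viewer there is one more tool, called after "Emit:" as name([rows], argument=value, ...), one row to a line, values as JSON. move_arm: Moves the arm, as the interface text tells. Its arguments: {"type":"object","properties":{"commands":{"type":"array","items":{"type":"array"}}},"required":["commands"]}

```bash
mkdir -p pics; cat > h.py <<'E'
import numpy as np, cv2
from cell import env, read_camera, search_frame, cut_out
def K(p): return np.array([[p['fx'],0,p['cx']],[0,p['fy'],p['cy']],[0,0,1.]])
def ray(p,uv):
    R=cv2.Rodrigues(np.array(p['rvec'],float))[0]; t=np.array(p['tvec'],float).ravel()
    n=cv2.undistortPoints(np.array([[uv]],float),K(p),np.array(p['D'],float))[0,0]
    d=R.T@np.array([n[0],n[1],1]); return -R.T@t, d/np.linalg.norm(d)
def at_z(p,uv,z):
    c,d=ray(p,uv); return c+d*(z-c[2])/d[2]
def tri(p,a,q,b):
    c1,d1=ray(p,a);c2,d2=ray(q,b)
    s=np.linalg.lstsq(np.c_[d1,-d2],c2-c1,rcond=None)[0]
    x,y=c1+s[0]*d1,c2+s[1]*d2; return (x+y)/2,np.linalg.norm(x-y)
def proj(p,X):
    return cv2.projectPoints(np.array(X,float).reshape(-1,1,3),np.array(p['rvec'],float),np.array(p['tvec'],float),K(p),np.array(p['D'],float))[0][:,0]
def save(p,n): cv2.imwrite('pics/'+n,p['image'][:,:,::-1])
E
python3 - <<'E'
from h import *
np.set_printoptions(precision=1,suppress=True)
T=read_camera('top');S=read_camera('side')
save(T,'t0.png');save(S,'s0.png')
for p,n in((T,'T'),(S,'S')):
    print(n,ray(p,(320,200)))
    for k in ['panel','switch_tip','rack','blue_tube','green_tube_mid','white_tube_mid','bottle_mid','tip_box_mid']:
        print(n,k,[(np.round(d['at']).tolist(),round(float(d['confidence']),2)) for d in search_frame(k,p)])
print(env.state())
E
```

```text
T (array([ 329.3,  -32.4, 1077.9]), array([ 0.2,  0. , -1. ]))
T panel [([211.0, 199.0], 0.6)]
T switch_tip [([218.0, 154.0], 0.53)]
T rack [([393.0, 228.0], 0.87), ([402.0, 214.0], 0.59), ([218.0, 154.0], 0.49)]
T blue_tube [([364.0, 230.0], 0.68)]
T green_tube_mid [([403.0, 214.0], 0.71)]
T white_tube_mid []
T bottle_mid [([371.0, 137.0], 0.67), ([216.0, 152.0], 0.23)]
T tip_box_mid [([406.0, 333.0], 0.94), ([309.0, 114.0], 0.8), ([193.0, 322.0], 0.73)]
S (array([412.6, 597.1, 498.6]), array([ 0.2, -0.8, -0.6]))
S panel [([309.0, 301.0], 0.68)]
S switch_tip [([360.0, 167.0], 0.63), ([251.0, 262.0], 0.54)]
S rack [([346.0, 179.0], 0.56)]
S blue_tube [([360.0, 163.0], 0.92), ([230.0, 212.0], 0.63)]
S green_tube_mid [([344.0, 183.0], 0.64), ([346.0, 139.0], 0.55), ([252.0, 265.0], 0.21)]
S white_tube_mid [([361.0, 127.0], 0.67)]
S bottle_mid [([264.0, 169.0], 0.66)]
S tip_box_mid [([228.0, 210.0], 0.9), ([405.0, 216.0], 0.72), ([444.0, 161.0], 0.61), ([481.0, 319.0], 0.55)]
{'t': 0.9, 'joints': array([-1.3,  0.5,  1.6,  0. ,  1.1, -0.1]), 'qvel': array([ 0.,  0., -0.,  0.,  0., -0.]), 'tau': array([  0. , -61.2, -25.8,   0.1,   0. ,  -0. ]), 'eef_pos': array([ 220.1, -585. ,  404.8]), 'tcp_rot': array([ 3.1, -0. ,  0.4]), 'ft_force': array([-0.2,  0.4,  0.5]), 'moment': array([-0. , -0.1,  0. ]), 'grip_force': 0.0, 'opening': 1.0000748780542295}
```

View pics/t0.png

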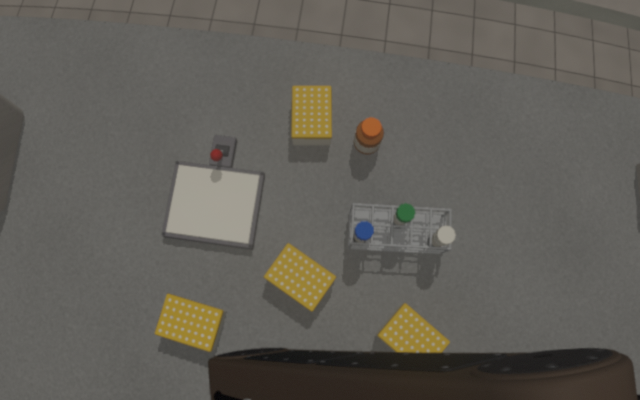

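View pics/s0.png

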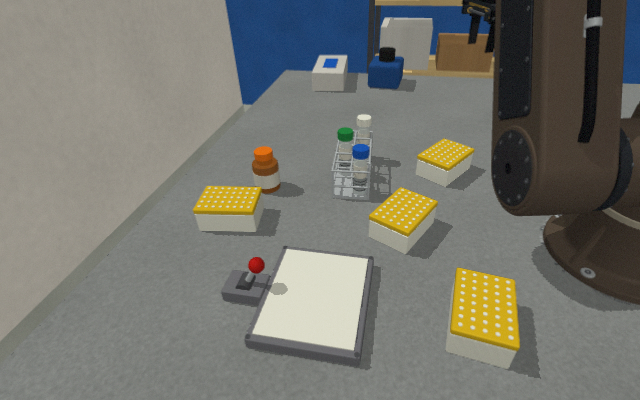

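Top view: the blue cap is at (364,231), green at (405,213) and white at (446,235), all in the rack around (402,228). The red knob is at (217,154), the panel at (213,205) and the bottle at (370,132). Four tip boxes are visible; the farthest is at (312,112).

What could be taken for the blue tube: the green tube (405,213), the white tube (446,235), and the blue jar in the side view (386,70), which is off in the background. I choose the blue cap, at (364,231) top and (361,152) side.

```bash
python3 - <<'E'
from h import *
np.set_printoptions(precision=1,suppress=True)
T=read_camera('top');S=read_camera('side')
def blob(p,f,box):
    h=p['image'].astype(int);m=f(h[...,0],h[...,1],h[...,2]);k=np.zeros_like(m);x0,y0,x1,y1=box;k[y0:y1,x0:x1]=1;m=m&k
    n,l,s,c=cv2.connectedComponentsWithStats(m.astype(np.uint8));i=1+s[1:,4].argmax();return c[i],s[i]
blue=lambda r,g,b:(b>r+50)&(b>g+30); red=lambda r,g,b:(r>g+60)&(r>b+60)
green=lambda r,g,b:(g>r+40)&(g>b+15)
for n,f,bt,bs in(('blue',blue,(345,215,385,250),(345,135,380,170)),('red',red,(200,140,232,168),(240,250,270,280)),('green',green,(385,195,425,230),(330,120,360,145))):
    a,b=blob(T,f,bt),blob(S,f,bs);print(n,a,b,tri(T,a[0],S,b[0]))
def corners(p,box,thr=170):
    g=p['image'].min(2);k=np.zeros_like(g);x0,y0,x1,y1=box;k[y0:y1,x0:x1]=g[y0:y1,x0:x1]
    c=cv2.findContours((k>thr).astype(np.uint8),0,2)[0];c=max(c,key=cv2.contourArea);h=cv2.convexHull(c)
    print('area',cv2.contourArea(c)); return cv2.approxPolyDP(h,8,True)[:,0]
for p,bx in((T,(150,150,275,260)),(S,(240,235,390,365))):
    c=corners(p,bx);W=np.array([at_z(p,x,25)for x in c]);print(c.tolist(),W,W.mean(0))
c=np.array([[354,204],[452,208],[451,252],[349,248]])
print('rack',[at_z(T,x,75)for x in c.astype(float)])
a=T['image'][190:265,335:465];b=S['image'][110:210,310:400]
cv2.imwrite('pics/crop.png',np.hstack([cv2.resize(a,(520,300),interpolation=2),cv2.resize(b,(270,300),interpolation=2)])[:,:,::-1])
E
```

```text
blue (array([364., 230.]), array([356, 222,  17,  17, 242], dtype=int32)) (array([360.2, 151.2]), array([352, 144,  17,  16, 235], dtype=int32)) (array([ 496.7, -107.7,  110.1]), np.float64(0.9880515693402154))
red (array([215.5, 153.4]), array([211, 150,  10,   8,  56], dtype=int32)) (array([255.7, 264.6]), array([248, 257,  16,  16, 202], dtype=int32)) (array([619.2, 216.8,  72.1]), np.float64(2.64084570171545))
green (array([405.5, 212. ]), array([398, 204,  16,  17, 209], dtype=int32)) (array([345. , 133.9]), array([338, 127,  15,  15, 185], dtype=int32)) (array([ 543.4, -184.5,  110.4]), np.float64(1.9599972811055686))Traceback (most recent call last):
  File "<stdin>", line 16, in <module>
  File "<stdin>", line 13, in corners
ValueError: max() iterable argument is empty
```

```bash
python3 - <<'E'
from h import *
np.set_printoptions(precision=1,suppress=True)
T=read_camera('top');S=read_camera('side')
for p,(x0,y0,x1,y1) in((T,(150,150,275,260)),(S,(240,235,390,365))):
    g=p['image'].min(2);thr=cv2.threshold(g[y0:y1,x0:x1],0,255,cv2.THRESH_OTSU)[0]
    m=np.zeros_like(g);m[y0:y1,x0:x1]=g[y0:y1,x0:x1]>thr
    c=max(cv2.findContours(m,0,2)[0],key=cv2.contourArea);c=cv2.approxPolyDP(cv2.convexHull(c),8,True)[:,0]
    W=np.array([at_z(p,x,25)for x in c.astype(float)]);print(thr,c.tolist(),W,W.mean(0))
c=np.array([[354,204],[452,208],[451,252],[349,248]])
print('rack',np.array([at_z(T,x,75)for x in c.astype(float)]))
a=T['image'][190:265,335:465];b=S['image'][110:210,310:400]
cv2.imwrite('pics/crop.png',np.hstack([cv2.resize(a,(520,300),interpolation=2),cv2.resize(b,(270,300),interpolation=2)])[:,:,::-1])
E
```

```text
118.0 [[179, 165], [258, 175], [247, 242], [166, 231]] [[596.8 304.4  25. ]
 [598.8 127.6  25. ]
 [451.2 126.5  25. ]
 [448.8 303.4  25. ]] [523.9 215.5  25. ]
154.0 [[287, 249], [367, 259], [353, 349], [252, 332]] [[597.5 127.5  25. ]
 [450.2 126.6  25. ]
 [448.8 303.3  25. ]
 [597.5 303.9  25. ]] [523.5 215.3  25. ]
rack [[ 553.6  -83.7   75. ]
 [ 574.4 -285.2   75. ]
 [ 483.5 -291.4   75. ]
 [ 462.9  -85.3   75. ]]
```

View pics/crop.png

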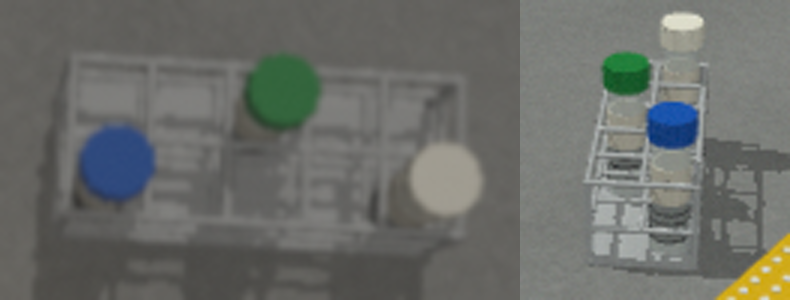

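The crop confirms the blue-capped tube, standing alone in the rack's near-left corner cell (-20,+80). Next I move over to the lever with the gripper shut and turned so it closes along x.

Emit:
move_arm([
  [[0.5,1,0],0.7,-1],
  [[0.5,1,0],0.7,-1],
  [[0.5,1,0],0.7,-1],
  [[0.5,1,0],0.7,-1],
  [[0.5,1,0],0.7,-1],
  [[0.5,1,0],0.7,-1],
  [[0.5,1,0],0.7,-1],
  [[0.5,1,0],0.7,-1],
  [[0.5,1,0],0.7,-1],
  [[0.5,1,0],0.7,-1],
  [[0.5,1,0],0.7,-1],
  [[0.5,1,0],0.7,-1],
  [[0.5,1,0],0.7,-1],
  [[0.5,1,0],0.7,-1],
  [[0.5,1,0],0.7,-1],
  [[0.5,1,0],0.7,-1],
  [[0.5,1,0],0.7,-1],
  [[0.5,1,0],0.7,-1],
  [[0.5,1,0],0.7,-1],
  [[0,0,0],0,-1],
])

```text
t: 2.77
eef_pos: [506.6, -11.2, 404.8]
tcp_rot: [3.14, -0.001, 1.43]
ft_force: [-0.7, 0.5, -0.6]
opening: 0.004
grip_force: 0.0
```

Emit:
move_arm([
  [[0.2,0.76,0],0.175,-1],
  [[0.2,0.76,0],0.175,-1],
  [[0.2,0.76,0],0.175,-1],
  [[0.2,0.76,0],0.175,-1],
  [[0.2,0.76,0],0.175,-1],
  [[0.2,0.76,-0.4],0.175,-1],
  [[0.2,0.76,-0.4],0.175,-1],
  [[0.2,0.76,-0.4],0.175,-1],
  [[0.2,0.76,-0.4],0.175,-1],
  [[0.2,0.76,-0.4],0.175,-1],
  [[0,0,-0.8],0,-1],
  [[0,0,-0.8],0,-1],
  [[0,0,-0.8],0,-1],
  [[0,0,-0.7],0,-1],
  [[0,0,0],0,-1],
])

```text
t: 4.02
eef_pos: [564.4, 212.5, 248.1]
tcp_rot: [-3.136, 0.002, 1.563]
ft_force: [0.5, 0.4, -0.4]
opening: 0.007
grip_force: 0.0
```

```bash
python3 - <<'E'
from h import *
S=read_camera('side');print(env.state()['eef_pos'])
a=S['image'][130:330,190:430];cv2.imwrite('pics/c1.png',cv2.resize(a,(720,600),interpolation=2)[:,:,::-1])
E
```

```text
[564.93494479 212.63778758 250.29085335]
```

View pics/c1.png

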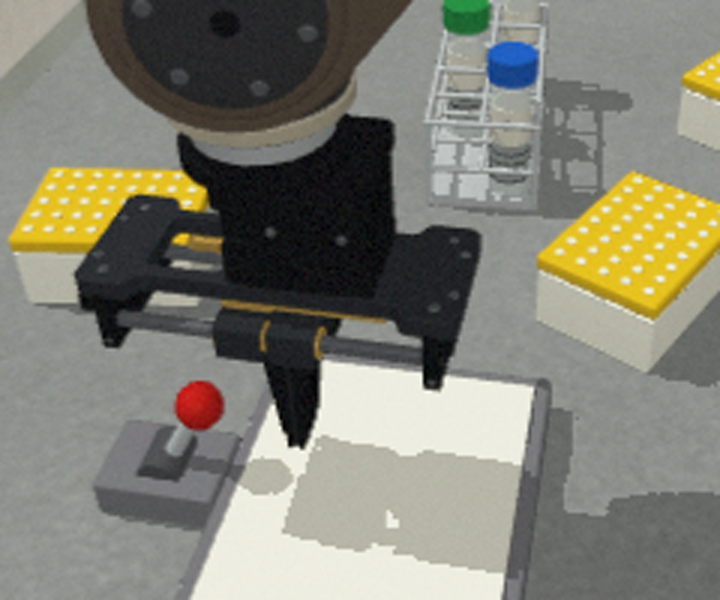

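Emit:
move_arm([
  [[0.4,0.13,0],0,-1],
  [[0.4,0,0],0,-1],
  [[0.4,0,0],0,-1],
  [[0.4,0,0],0,-1],
  [[0.4,0,0],0,-1],
  [[0.2,0,0],0,-1],
  [[0.2,0,0],0,-1],
  [[0.1,0,0],0,-1],
  [[0,0,0],0,-1],
  [[0,0,0],0,-1],
])

```text
t: 4.9
eef_pos: [639.9, 216.9, 251.9]
tcp_rot: [3.141, 0.0, 1.564]
ft_force: [0.1, 0.1, 0.3]
opening: 0.004
grip_force: 0.0
```

Emit:
move_arm([
  [[0.1,0,0],0,-1],
  [[0.1,0,0],0,-1],
  [[0.1,0,0],0,-1],
  [[0.05,0,0],0,-1],
  [[0,0,0],0,-1],
])

```text
t: 5.32
eef_pos: [650.7, 217.0, 251.6]
tcp_rot: [-3.141, 0.0, 1.564]
ft_force: [-2.6, 0.1, 0.4]
opening: 0.005
grip_force: 0.9
```

```bash
cat > knob.py <<'E'
from h import *
np.set_printoptions(precision=1,suppress=True)
S=read_camera('side');s=env.state();print(s['eef_pos'],s['ft_force'])
h=S['image'].astype(int);m=((h[...,0]>h[...,1]+60)&(h[...,0]>h[...,2]+60));m[:225]=0;m[:,300:]=0
n,l,st,c=cv2.connectedComponentsWithStats(m.astype(np.uint8))
i=1+st[1:,4].argmax();print(c[i],st[i])
P=np.array([643.7,216.6,22])
for v in(0,.5,.7,.8,.9,1):
    a=v-.5;X=P+55*np.array([np.sin(a),0,np.cos(a)]);print(v,X,proj(S,X)[0])
E
python3 knob.py
```

```text
[650.6 217.  251.6] [-1.5 -0.  -1. ]
[223.1 261.8] [218 254  12  15 128]
0 [617.3 216.6  70.3] [256.2 265.3]
0.5 [643.7 216.6  77. ] [239.9 260.1]
0.7 [654.6 216.6  75.9] [233.6 259.7]
0.8 [660.  216.6  74.5] [230.6 259.9]
0.9 [665.1 216.6  72.7] [227.8 260.3]
1 [670.1 216.6  70.3] [225.2 261. ]
```

Emit:
move_arm([
  [[0.08,0,0],0,-1],
  [[0.08,0,0],0,-1],
  [[0,0,0],0,-1],
  [[0,0,0],0,-1],
])

```text
t: 5.7
eef_pos: [653.1, 217.2, 251.3]
tcp_rot: [-3.132, 0.001, 1.564]
ft_force: [-21.6, -0.4, 9.5]
opening: 0.006
grip_force: 11.2
```

```bash
python3 knob.py | head -2
```

```text
[653.  217.2 251.4] [-20.4  -0.7   9.9]
[222.9 262. ] [218 254  12  15 119]
```

Emit:
move_arm([
  [[-0.4,0,0],0,-1],
  [[-0.9,0,0],0,-1],
  [[0,0,0.8],0,-1],
  [[0,0,0.9],0,-1],
  [[0,0,0.9],0,0.5],
  [[0,0,0.7],0,0.5],
  [[-0.32,-0.9,0],0,0.5],
  [[-0.32,-0.9,0],0,0.5],
  [[-0.32,-0.9,0],0,0.5],
  [[-0.32,-0.9,0],0,0.5],
  [[-0.32,-0.9,0],0,0.5],
  [[-0.32,-0.9,0],0,0.5],
  [[-0.32,-0.9,0],0,0.5],
  [[-0.32,-0.9,0],0,0.5],
  [[-0.32,-0.9,0],0,0.5],
  [[-0.32,-0.9,0],0,0.5],
  [[-0.32,-0.9,0],0,0.5],
  [[-0.32,-0.9,0],0,0.5],
  [[0,0,0],0,0.5],
  [[0,0,0],0,0.5],
])

```text
t: 7.42
eef_pos: [501.0, -108.2, 351.1]
tcp_rot: [3.14, 0.0, 1.561]
ft_force: [-0.6, -0.8, -0.5]
opening: 0.75
grip_force: 0.0
```

```bash
python3 knob.py | head -2; python3 - <<'E'
from h import *
T=read_camera('side');print(env.state()['tcp_rot'],env.state()['opening'])
a=T['image'][60:260,230:470];cv2.imwrite('pics/c2.png',cv2.resize(a,(720,600),interpolation=2)[:,:,::-1])
E
```

```text
[ 501.3 -107.3  351. ] [ 0.2  0.2 -0.3]
[225.3 260.7] [218 253  16  16 199]
[3.14074322e+00 1.54379431e-04 1.56365689e+00] 0.7492562108204952
```

View pics/c2.png

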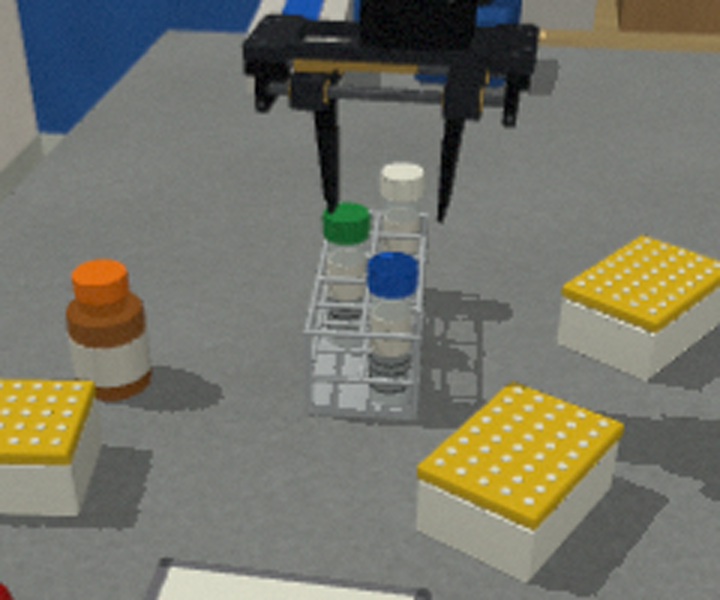

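Emit:
move_arm([
  [[-0.16,0,-0.4],0,0.5],
  [[0,0,-0.6],0,0.5],
  [[0,0,-0.6],0,0.5],
  [[0,0,-0.5],0,0.5],
  [[0,0,-0.2],0,0.5],
  [[0,0,0],0,0.5],
  [[0,0,0],0,-1],
  [[0,0,0],0,-1],
  [[0,0,0],0,-1],
  [[0,0,0],0,-1],
  [[0,0,0],0,-1],
  [[0,0,0],0,-1],
  [[0,0,0],0,-1],
  [[0,0,0],0,-1],
])

```text
t: 8.68
eef_pos: [496.4, -107.1, 282.1]
tcp_rot: [3.141, 0.0, 1.564]
ft_force: [-1.0, -0.3, 3.6]
opening: 0.37
grip_force: 30.0
```

Emit:
move_arm([
  [[0,0,0.2],0,-1],
  [[0,0,0.4],0,-1],
  [[0,0,0.5],0,-1],
  [[0,0,0.5],0,-1],
  [[0,0,0.5],0,-1],
  [[0,0,0.5],0,-1],
  [[0,0,0.5],0,-1],
  [[0,0,0.4],0,-1],
  [[0,0,0.4],0,-1],
  [[0,0,0.2],0,-1],
  [[0,0,0],0,-1],
])

```text
t: 9.6
eef_pos: [496.3, -107.1, 406.0]
tcp_rot: [3.14, 0.001, 1.564]
ft_force: [0.1, 0.6, -1.1]
opening: 0.375
grip_force: 30.0
```

```bash
python3 - <<'E'
from h import *
T=read_camera('side');print(env.state()['eef_pos'])
a=T['image'][60:260,230:470];cv2.imwrite('pics/c3.png',cv2.resize(a,(720,600),interpolation=2)[:,:,::-1])
E
```

```text
[ 496.24159815 -107.02740365  405.04983655]
```

View pics/c3.png

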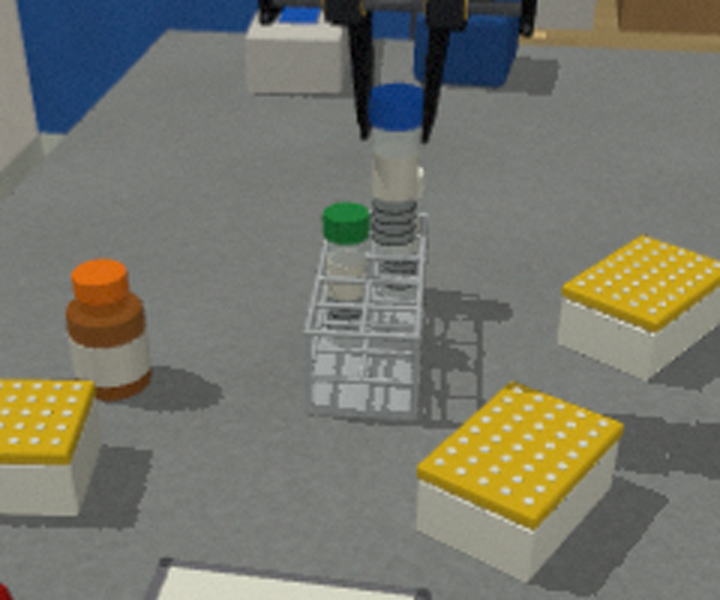

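Emit:
move_arm([
  [[0.18,0.76,0],0.1,-1],
  [[0.18,0.76,0],0,-1],
  [[0.18,0.76,0],0,-1],
  [[0.18,0.76,0],0,-1],
  [[0.18,0.76,0],0,-1],
  [[0.18,0.76,0],0,-1],
  [[0.18,0.76,0],0,-1],
  [[0.18,0.76,0],0,-1],
  [[0,0,-0.5],0,-1],
  [[0,0,-0.8],0,-1],
  [[0,0,-0.8],0,-1],
  [[0,0,-0.8],0,-1],
  [[0,0,-0.7],0,-1],
  [[0,0,-0.3],0,-1],
  [[0,0,0],0,-1],
  [[0,0,0],0,-1],
])

```text
t: 10.98
eef_pos: [539.7, 75.3, 287.7]
tcp_rot: [-3.141, 0.0, 1.572]
ft_force: [0.5, -0.3, -0.3]
opening: 0.372
grip_force: 30.0
```

Emit:
move_arm([
  [[0,0.4,0],0,-1],
  [[0,0.3,0],0,-1],
  [[0,0.2,0],0,-1],
  [[0,0.2,0],0,-1],
  [[0,0.2,0],0,-1],
  [[0,0.2,0],0,-1],
  [[0,0.2,0],0,-1],
  [[0,0.2,0],0,-1],
  [[0,0,0],0,-1],
])

```text
t: 11.73
eef_pos: [539.5, 133.3, 287.7]
tcp_rot: [-3.141, -0.0, 1.572]
ft_force: [0.3, -1.2, 1.1]
opening: 0.369
grip_force: 30.0
```

```bash
python3 - <<'E'
from h import *
T=read_camera('side');print(env.state()['eef_pos'],env.state()['ft_force'])
a=T['image'][120:320,230:470];cv2.imwrite('pics/c4.png',cv2.resize(a,(720,600),interpolation=2)[:,:,::-1])
E
```

```text
[539.49840518 132.90488853 287.66577243] [-0.07813877 -0.69488251  0.66654639]
```

View pics/c4.png

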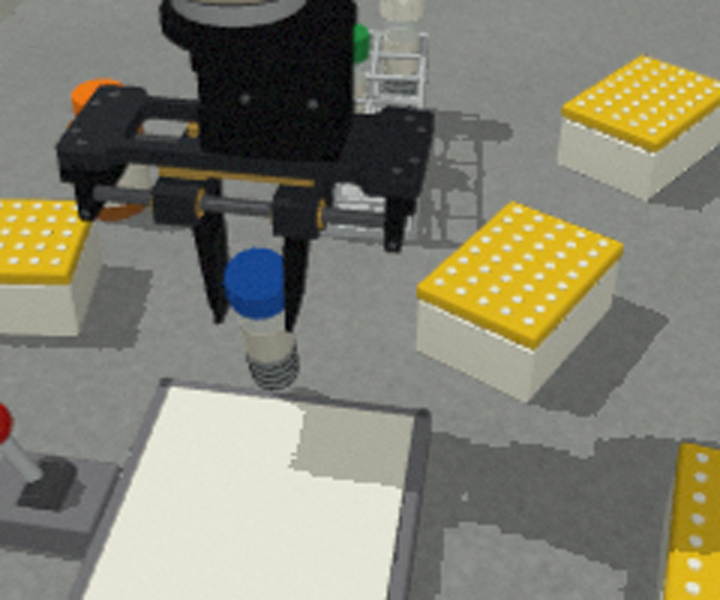

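The tube is pivoting between the pads: in the crop, the cap at (257,283) leans towards the camera and the foot at (275,375) is held back by the panel edge. The force is tiny, so I keep going.

Emit:
move_arm([
  [[0,0.12,-0.03],0,-1],
  [[0,0.12,-0.03],0,-1],
  [[0,0.12,-0.04],0,-1],
  [[0,0.12,-0.04],0,-1],
  [[0,0.12,-0.04],0,-1],
  [[0,0.12,-0.05],0,-1],
  [[0,0.12,-0.05],0,-1],
  [[0,0.12,-0.05],0,-1],
  [[0,0.12,-0.05],0,-1],
  [[0,0.12,-0.05],0,-1],
  [[0,0.12,-0.05],0,-1],
  [[0,0,0],0,-1],
  [[0,0,0],0,-1],
])

```text
t: 12.87
eef_pos: [539.5, 172.2, 273.2]
tcp_rot: [-3.141, -0.0, 1.572]
ft_force: [0.1, -0.4, -0.2]
opening: 0.369
grip_force: 30.0
```

Emit:
move_arm([
  [[0,0,0.3],0,-1],
  [[0,0,0.6],0,-1],
  [[0,0,0.6],0,-1],
  [[0,0,0.6],0,-1],
  [[0,0,0.5],0,-1],
  [[0,0,0.3],0,-1],
  [[-0.09,0.3,0],0,-1],
  [[-0.09,0.5,0],0,-1],
  [[-0.09,0.5,0],0,-1],
  [[-0.09,0.5,0],0,-1],
  [[-0.09,0.4,0],0,-1],
  [[-0.08,0.36,0],0,-1],
  [[0,0,0],0,-1],
  [[0,0,0],0,-1],
])

```text
t: 14.03
eef_pos: [523.4, 249.1, 360.0]
tcp_rot: [-3.141, 0.0, 1.573]
ft_force: [0.6, 0.2, 0.5]
opening: 0.372
grip_force: 30.0
```

```bash
python3 - <<'E'
from h import *
np.set_printoptions(precision=1,suppress=True)
T=read_camera('side');U=read_camera('top');G=env.state()['eef_pos']-[0,0,171];print(G)
im=cv2.resize(T['image'][100:340,200:520],(800,600),interpolation=2)[:,:,::-1].copy()
for a,col in((35,(0,255,255)),(45,(0,255,0)),(55,(0,0,255))):
    ax=np.array([0,np.sin(np.radians(a)),np.cos(np.radians(a))])
    q=(proj(T,[G+10*ax,G-105*ax])-[200,100])*2.5;cv2.line(im,*[tuple(map(int,x)) for x in q],col,1)
cv2.imwrite('pics/c5.png',im)
for p in(T,U):
    for d in search_frame('blue_tube',p)[:1]+search_frame('blue_tube_foot',p)[:1]+search_frame('blue_tube_mid',p)[:1]: print(d)
E
```

```text
[523.7 248.4 189.2]
{'at': [305.7, 226.2], 'confidence': 0.68}
{'at': [306.6, 228.7], 'confidence': 0.97}
{'at': [308.8, 229.2], 'confidence': 0.93}
{'at': [205.4, 189.1], 'confidence': 0.61}
{'at': [203.7, 190.3], 'confidence': 0.85}
```

View pics/c5.png

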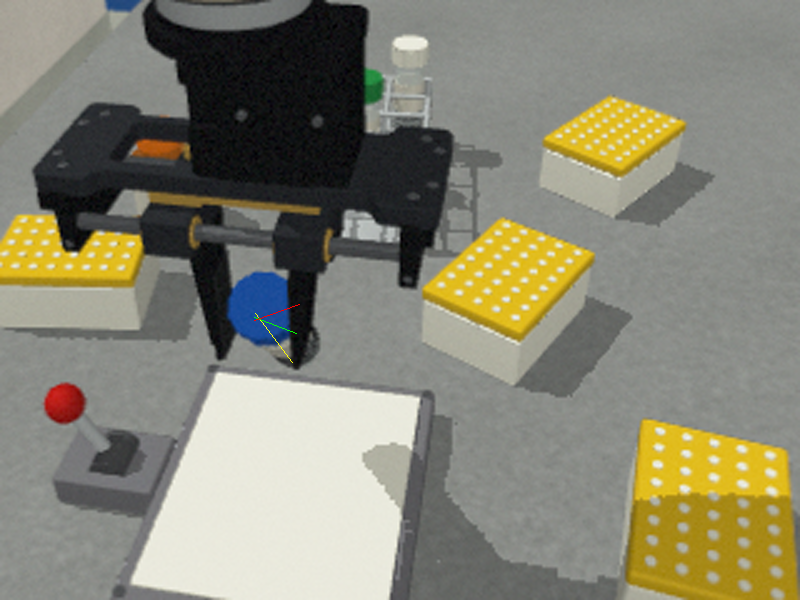

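The side camera looks straight along the leaning tube, so I turn 90° about the panel middle. That shows the lean side-on, and this pose can serve as the final one.

Emit:
move_arm([
  [[-0.06,-0.06,0],0.98,-1],
  [[-0.06,-0.06,0],0.98,-1],
  [[-0.06,-0.06,0],0.98,-1],
  [[-0.06,-0.06,0],0.98,-1],
  [[-0.06,-0.06,0],0.98,-1],
  [[-0.06,-0.06,0],0.98,-1],
  [[-0.06,-0.06,0],0.98,-1],
  [[-0.06,-0.06,0],0.98,-1],
  [[-0.06,-0.06,0],0.98,-1],
  [[-0.06,-0.06,0],0.98,-1],
  [[-0.06,-0.06,0],0.98,-1],
  [[-0.06,-0.06,0],0.98,-1],
  [[-0.06,-0.06,0],0.98,-1],
  [[-0.06,-0.06,0],0.98,-1],
  [[-0.06,-0.06,0],0.98,-1],
  [[-0.06,-0.06,0],0.98,-1],
  [[-0.06,-0.06,0],0.98,-1],
  [[-0.06,-0.06,0],0.98,-1],
  [[0,0,0],0.98,-1],
  [[0,0,0],0.98,-1],
])

```text
t: 16.1
eef_pos: [491.2, 216.1, 360.5]
tcp_rot: [3.141, 0.0, -3.14]
ft_force: [-0.5, -0.0, -1.5]
opening: 0.369
grip_force: 30.0
```

```bash
python3 - <<'E'
from h import *
np.set_printoptions(precision=1,suppress=True)
T=read_camera('side');s=env.state();G=s['eef_pos']-[0,0,171];w=s['tcp_rot'][2];print(G,w)
im=cv2.resize(T['image'][100:340,200:520],(800,600),interpolation=2)[:,:,::-1].copy()
for a,col in((35,(0,255,255)),(45,(0,255,0)),(55,(0,0,255))):
    a=np.radians(a);ax=np.array([np.sin(a)*np.cos(w),np.sin(a)*np.sin(w),np.cos(a)])
    q=(proj(T,[G+10*ax,G-105*ax])-[200,100])*2.5;cv2.line(im,*[tuple(map(int,x)) for x in q],col,1)
cv2.imwrite('pics/c6.png',im)
E
```

```text
[491.3 216.1 189.4] -3.1343640924238994
```

View pics/c6.png

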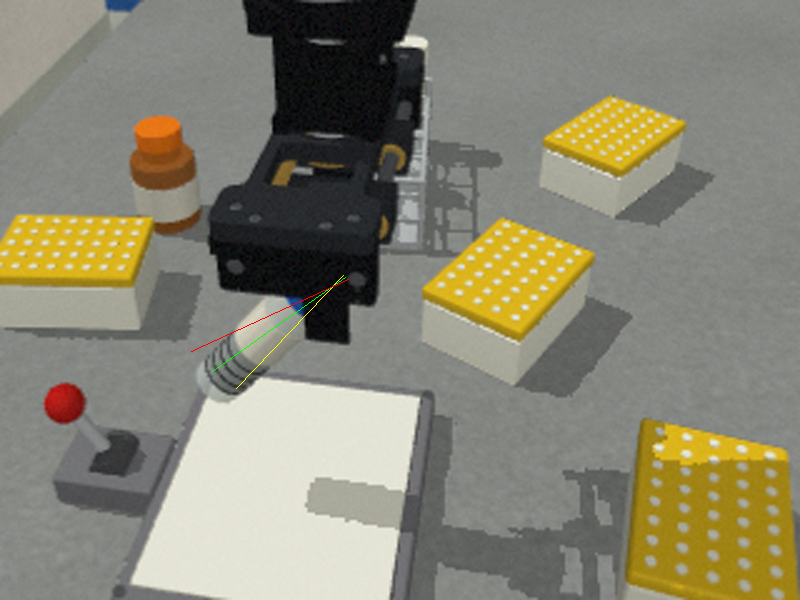

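Here the lean shows side-on: foot near (213,382) and body through (262,338), close to the 45° line. I fit it numerically.

```bash
cat > fit.py <<'E'
from h import *
from scipy.optimize import minimize
np.set_printoptions(precision=1,suppress=True)
S=read_camera('side');U=read_camera('top');s=env.state();G=s['eef_pos']-[0,0,171];w=s['tcp_rot'][2]
h=np.array([np.cos(w),np.sin(w),0]);l=np.cross([0,0,1],h);ph=np.linspace(0,2*np.pi,40)
def sil(p,v):
    a=np.radians(v[0]);ax=np.sin(a)*h+np.array([0,0,np.cos(a)]);n=np.cross(l,ax)
    F=G-(105+v[1])*ax+v[2]*n
    P=[F+15*(np.cos(t)*n+np.sin(t)*l)+k*ax for t in ph for k in(0,93)]
    m=np.zeros((400,640),np.uint8);q=cv2.convexHull(np.float32(proj(p,P)));cv2.fillConvexPoly(m,np.round(q*16).astype(np.int32),1,shift=4);return m>0,F,F+57.5*ax
M=[]
for p in(S,U):
    c=cut_out('blue_tube',p)
    for d in c[:2]: print(d['confidence'],d['at'],d['region'].sum())
    M.append(c[0]['region'] if c else None)
def cost(v,i):
    # visible region should be inside silhouette; foot-side extent should match
    k=sil((S,U)[i],v)[0];m=M[i];f=(m&~k).sum()
    vis=cv2.dilate(m.astype(np.uint8),np.ones((3,3)))>0
    half=sil_half((S,U)[i],v); return (m&~k).sum()+(half&~m).sum()
def sil_half(p,v):
    a=np.radians(v[0]);ax=np.sin(a)*h+np.array([0,0,np.cos(a)]);n=np.cross(l,ax);F=G-(105+v[1])*ax+v[2]*n
    P=[F+15*(np.cos(t)*n+np.sin(t)*l)+k*ax for t in ph for k in(0,60)]
    m=np.zeros((400,640),np.uint8);cv2.fillConvexPoly(m,np.round(cv2.convexHull(np.float32(proj(p,P)))*16).astype(np.int32),1,shift=4);return m>0
f=lambda v:sum(cost(v,i) for i in(0,1) if M[i] is not None)
g=sorted((f((a,d,e)),a,d,e) for a in range(34,58,2) for d in range(-9,12,3) for e in range(-9,10,3))
print(g[:6]); v=g[0][1:]; r=minimize(f,v,method='Nelder-Mead',options=dict(initial_simplex=np.array(v)+np.array([[0,0,0],[3,0,0],[0,3,0],[0,0,3]])))
print(r.x,r.fun,sil(S,r.x)[1:])
E
python3 fit.py
```

```text
0.72 [365.0, 116.4] 85
0.64 [300.9, 238.6] 1041
0.6 [210.2, 170.8] 49
[(np.int64(1332), 34, 9, -9), (np.int64(1338), 36, 9, -6), (np.int64(1344), 34, 9, -6), (np.int64(1348), 34, 6, -9), (np.int64(1350), 36, 9, -9), (np.int64(1352), 36, 3, -6)]
[  4.6  52.9 -72.5] 1093.0 (array([576.3, 215.8,  37.9]), array([571.7, 215.9,  95.2]))
```

```bash
sed -i "s/M.append(c\[0\].*/c=[d for d in c if d['region'].sum()>400]; M.append(c[0]['region'] if c else None)/" fit.py; cat >> fit.py <<'E'
print([ (a,min(f((a,d,e)) for d in (-4,-2,0,2,4) for e in(-4,-2,0,2,4)),f((a,0,0))) for a in range(36,54,2)])
E
python3 fit.py
```

```text
0.75 [301.2, 236.0] 1011
0.66 [208.0, 170.6] 88
0.24 [403.5, 213.3] 354
[(np.int64(52), 38, 0, -6), (np.int64(63), 38, 3, -6), (np.int64(71), 36, 3, -9), (np.int64(71), 38, -3, -6), (np.int64(75), 36, 0, -9), (np.int64(79), 36, -3, -9)]
[38.2  1.9 -6.3] 28.0 (array([562.3, 216.1, 109.2]), array([526.7, 216.2, 154.4]))
[(36, np.int64(319), np.int64(573)), (38, np.int64(162), np.int64(426)), (40, np.int64(47), np.int64(276)), (42, np.int64(72), np.int64(120)), (44, np.int64(111), np.int64(111)), (46, np.int64(143), np.int64(213)), (48, np.int64(189), np.int64(347)), (50, np.int64(278), np.int64(480)), (52, np.int64(391), np.int64(621))]
```

The fit gives about 39–41°, a bit short of 45°. I press the foot's lower edge lightly on the panel to add the missing lean, then lift again.

Emit:
move_arm([
  [[0,0,-0.4],0,-1],
  [[0,0,-0.7],0,-1],
  [[0,0,-0.7],0,-1],
  [[0,0,-0.4],0,-1],
  [[0,0,-0.1],0,-1],
  [[0,0,-0.06],0,-1],
  [[0,0,-0.06],0,-1],
  [[0,0,-0.06],0,-1],
  [[0,0,-0.06],0,-1],
  [[0,0,-0.06],0,-1],
  [[0,0,-0.06],0,-1],
  [[0,0,-0.06],0,-1],
  [[0,0,-0.06],0,-1],
  [[0,0,0],0,-1],
])

```text
t: 17.72
eef_pos: [491.1, 216.4, 277.8]
tcp_rot: [3.141, 0.001, 3.14]
ft_force: [-2.1, 0.3, 4.5]
opening: 0.371
grip_force: 30.0
```

Emit:
move_arm([
  [[0,0,0.3],0,-1],
  [[0,0,0.6],0,-1],
  [[0,0,0.6],0,-1],
  [[0,0,0.6],0,-1],
  [[0,0,0.4],0,-1],
  [[0,0,0.2],0,-1],
  [[0,0,0],0,-1],
  [[0,0,0],0,-1],
])

```text
t: 18.38
eef_pos: [491.1, 216.3, 358.1]
tcp_rot: [3.141, 0.0, 3.14]
ft_force: [-0.2, -0.2, -1.7]
opening: 0.375
grip_force: 30.0
```

```bash
python3 fit.py; python3 - <<'E'
from h import *
S=read_camera('side');print(env.state()['eef_pos'])
cv2.imwrite('pics/c7.png',cv2.resize(S['image'][100:340,200:520],(800,600),interpolation=2)[:,:,::-1])
E
```

```text
0.55 [297.4, 236.0] 980
0.23 [309.2, 115.8] 2380
0.2 [403.8, 212.2] 351
[(np.int64(2895), 40, 0, -9), (np.int64(2904), 40, 3, -9), (np.int64(2908), 42, 3, -6), (np.int64(2917), 42, 0, -6), (np.int64(2924), 44, 0, -6), (np.int64(2925), 40, -3, -9)]
[40.9  1.6 -9.4] 2872.0 (array([568. , 216.1, 111.9]), array([530.4, 216.2, 155.4]))
[(36, np.int64(3423), np.int64(3676)), (38, np.int64(3289), np.int64(3539)), (40, np.int64(3154), np.int64(3394)), (42, np.int64(3020), np.int64(3257)), (44, np.int64(2902), np.int64(3114)), (46, np.int64(2920), np.int64(2978)), (48, np.int64(2965), np.int64(2965)), (50, np.int64(3006), np.int64(3063)), (52, np.int64(3048), np.int64(3209))]
[491.28194813 216.31176594 357.29570155]
```

View pics/c7.png

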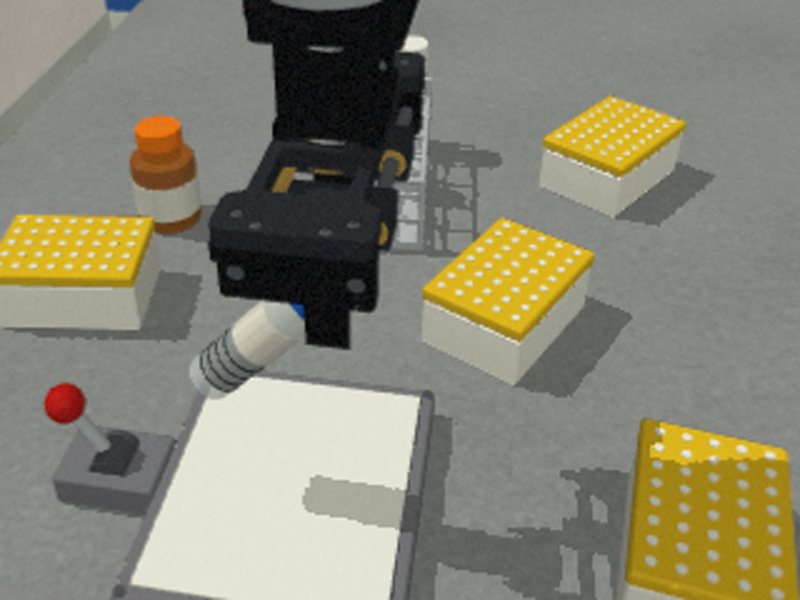

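The lean is now about 43–45° with the foot about 87 mm above the panel, and the lever, bottle, tip boxes and other tubes are undisturbed. A small shift centres the tube, then I hand in.

Emit:
move_arm([
  [[-0.1,0,0.03],0,-1],
  [[-0.1,0,0],0,-1],
  [[0,0,0],0,-1],
  [[0,0,0],0,-1],
  [[0,0,0],0,-1],
])

```text
t: 19.05
eef_pos: [485.3, 216.4, 358.9]
tcp_rot: [3.141, 0.0, 3.14]
ft_force: [-0.4, -0.7, -0.5]
opening: 0.37
grip_force: 30.0
```

```bash
python3 -c "
from cell import env
s=env.state();print(s['eef_pos'],s['grip_force'],s['opening']);print(env.job_done())"
```

```text
[485.25489211 216.35427633 358.90194798] 29.999864101409912 0.36958038421119443
the job is handed in; nothing more can be done
None
```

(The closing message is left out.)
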